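# Open the off-contact gap of a screen-printing press by four clicks

## Robot

A 6-joint arm with a two-finger parallel gripper is mounted at the origin on the work surface. World frame = base frame: x ahead of the robot, y to its left, z up, the work surface at z = 0. Lengths are in m, angles in rad, forces in N, time in s.
With the tool pointing down it reaches from about 0.225 to 0.875 m from the base axis. Payload 3.4 kg.
Tool frame: the origin (TCP) lies on the mounting face of the last link; the fingertips stand 173 mm ahead of it and the grasp point (between the pads) lies 155 mm ahead of it (manip.tcp_to_grasp is the distance from the TCP to the grasp point, in m); z points along the fingers, y is the line along which they close (so a half turn about z gives the same grasp; the last joint's range is limited). The gripper opens to 85 mm and grips with 20 to 120 N. Pads are 22 mm wide; open, the fingers measure 114 mm over their backs; the gripper's body (76 mm by 85 mm) begins 54 mm behind the grasp point. The pads swing forward as they close: fully open they stand 13 mm farther back than shut.
Start: joints at [-1.458, 0.276, 1.505, -0, 1.361, -0.121], TCP at [0.133, -0.559, 0.405] pointing down, gripper open.
Joint ranges: [-2.89, 2.89], [-0.75, 2.08], [0.22, 2.7], [-1.18, 4.32], [0.11, 2.71], [-2.7, 2.7]. Speed limits (rad/s): [2.57, 2.57, 3.14, 3.14, 3.14, 3.14].

## Interface

Orientations are given as [roll, pitch, yaw] about the fixed x, y, z axes, in that order (R = Rz(yaw) Ry(pitch) Rx(roll)).
In Python, from plant import manip gives the robot as it stands.
- The arm moves only by the tool servo_tool, never from a script. Its arguments are lists of equal length, an entry for each row: "delta_pos": the shift along the world's x, y, z each as a share of 2 cm, from -1 to 1, a list of three; "twist": the turn, a rotation vector about the world's x, y, z each as a share of 90 degrees, from -1 to 1, a list of three. In form: {"delta_pos": [[x, y, z], ...], "twist": [[wx, wy, wz], ...]}. A call has exactly 8 rows; each row shifts and turns the commanded pose from where the row before left it; what a row does not reach is not made up. A row lasts 1/10 s, in which the tool goes at most 50 mm and 8.59 degrees, less where a joint would pass 70% of its speed; a pose out of reach is approached as far as the arm can. A call with a number of a shift or a turn outside -1 to 1 is refused whole. A call with a gripper value outside its range is refused whole. "fingers" is the opening, from 0 (shut) to 1 (fully open), set as the call begins (left out, the last holds). The fingers move at their own pace and stop on an object; the grip force is fixed at half the most. Time passes only in rows, so rows that do not move let the fingers close, or fill a call up. It gives the time, the measured TCP pose, the force, the opening and the grip force at its end, in the units of the state.
- manip.observe(): the state, without advancing time (a new reading comes with each control period).
- manip.snapshot(name): name is "scene" or "side" or "wrist"; returns the picture (480x640x3 uint8, blue, green, red); there is no depth.
- manip.get_calibration(name): a dict with "fx", "fy", "cx", "cy" (pixels), "k1" (the pictures are not rectified: a ray, as slopes to the right and down, at radius r is drawn at 1 + k1 r^2 times it, then the intrinsics apply), "R" (3x3) and "t" (3): a world point X has camera coordinates R X + t. Camera axes: x right, y down, z forward; pixel columns grow to the right and rows downward; lengths in m; the calibration is good to about 2 mm. A picture is of the moment at which its call begins: read the wrist's pose just before it. get_calibration takes no time and is no camera call; for the wrist camera it gives the pose at the moment of the call.
- manip.job_done(): hands the job in; it is judged then, once.
The state is a dict: "time_s": time; "joint_pos": joint angles; "qd": joint speeds; "joint_efforts": joint torques, N m; "ee_pos": TCP position; "tcp_rot": TCP orientation; "wrist_force": force on the tool from outside, world axes, zero at the start; "wrist_torque": the same for the moment, N m; "grip_width": finger opening in m; "grasp_force": force on a finger pad.
Only numpy, scipy, OpenCV 4.12 (cv2) and the standard library are available. Lean on these libraries where they do the work, as an engineer would, in place of code of your own. Each camera call takes 0.05 s, during which the arm holds its last target. There are 200 camera calls.

## Task

Open the gap under the printing screen: with a fingertip against the upright handle of the black click-stop handwheel on the press, push the wheel round clockwise (seen from above) by exactly four clicks, never overrunning the fourth nor turning back past the start, and leave it resting in that stop. Only push the handle, do not grip it, and leave the wrench, ink tub and tape roll as they are.

Things in the scene. Friction and masses are not known exactly. Their poses are not given: they have to be found in the camera images.
- wheel_centre (a point): The vertical axis of the handwheel at its flat top face: black disc, 100 mm across, 14 mm thick, top face 42 mm above the press's level deck, hub in the middle 32 mm across, 8 mm high. A fixed graduated aluminium ring, 116 mm across, lies 16 mm below the top face. Besides the handle nothing within 110 mm of the axis is taller than the hub.
- handle: The upright black handle of the handwheel, a round peg 20 mm in diameter (17 mm at the foot) and 44 mm high that stands on the wheel's top face, its axis 39 mm from the wheel's axis. Its origin is the centre of its foot, at the height of the wheel's top face. It goes round with the wheel and spins freely on its own pin, so its own yaw means nothing.
- dial (a joint): Turn of the handwheel, rad: 0 in the stop where it starts, growing clockwise seen from above; 20 stops a turn, 0.314 rad (12 mm at the handle) apart. The push needed at the handle rises to about 5 N a quarter of the way, falls to none half-way, then it jumps by itself into the next stop (a click). Let go, it settles in the nearest stop. Nothing blocks it at the fourth (1.257 rad).
- wrench: Loose steel wrench, 130 mm long, lying on the deck of the press beside the handwheel. Origin at the middle of its underside.
- ink_tub: Loose round blue ink tub with a white lid, 90 mm in diameter, 95 mm high, standing on the table. Origin at the centre of its underside.
- tape_roll: Loose roll of tape lying flat on the table, 96 mm in diameter, 25 mm high. Origin at the centre of its underside.

How it is judged:
By the outcome, as a careful person would: the job done as asked, in the order asked, and still so for the second after the job is handed in, with the robot touching nothing.
It also fails if it takes over 42 s, if anything falls off the work surface, if the arm or the gripper's body presses on something with over 40 N, if the wrist force passes 120 N, or if a joint passes its speed limit or range.

## Working session

There is one attempt and no reset: what is moved stays moved. The work goes in short steps, Python scripts to look and compute and a tool call to move; the robot and the scene stay as the last step left them, time stands still between calls to the robot, and variables do not carry over. Pictures are saved under pics/ and viewed, at most 10 in all, crops included, and the job is handed in when it is done.

Besides the shell and the picture viewer there is one more tool, called after ">>>" by a JSON object that holds its "op" and its "data", one argument or row to a line. servo_tool: Moves the arm, as the interface text tells. Shift numbers are shares of 2 cm and turn numbers shares of 90 degrees, none past 1 either way. Its arguments: {"type":"object","properties":{"delta_pos":{"type":"array","items":{"type":"array","items":{"type":"number","minimum":-1,"maximum":1}}},"twist":{"type":"array","items":{"type":"array","items":{"type":"number","minimum":-1,"maximum":1}}},"fingers":{"type":"number"}},"required":["delta_pos","twist"]}

```bash
mkdir -p pics; cat > h.py <<'E'
import numpy as np, cv2
from plant import manip
def ray(c,u,v):
    p=np.array([[[u,v]]],float)
    K=np.array([[c['fx'],0,c['cx']],[0,c['fy'],c['cy']],[0,0,1]])
    n=cv2.undistortPoints(p,K,np.array([c['k1'],0,0,0.]))[0,0]
    R=np.array(c['R']);t=np.array(c['t'])
    return -R.T@t, R.T@np.array([n[0],n[1],1])
def on_z(c,u,v,z):
    o,d=ray(c,u,v); return o+d*(z-o[2])/d[2]
def proj(c,X):
    p=np.array(c['R'])@np.array(X)+np.array(c['t']); s=p[:2]/p[2]; s=s*(1+c['k1']*(s@s))
    return np.array([c['fx']*s[0]+c['cx'],c['fy']*s[1]+c['cy']])
def tri(c1,p1,c2,p2):
    o1,d1=ray(c1,*p1);o2,d2=ray(c2,*p2)
    s=np.linalg.lstsq(np.stack([d1,-d2],1),o2-o1,rcond=None)[0]
    a=o1+s[0]*d1;b=o2+s[1]*d2
    return (a+b)/2,np.linalg.norm(a-b)
E
python3 - <<'E'
from h import *
a=manip.snapshot('scene');b=manip.snapshot('side')
cv2.imwrite('pics/a.png',a);cv2.imwrite('pics/b.png',b)
s=manip.observe();print(s)
for n in('scene','side'):
    c=manip.get_calibration(n);print(n,c)
E
```

```text
{'time_s': 0.1, 'joint_pos': array([-1.45798499e+00,  2.76555690e-01,  1.50597560e+00,  3.50416464e-06,
        1.36070629e+00, -1.20985629e-01]), 'qd': array([-0.00057265, -0.00233564, -0.00221631, -0.00026717,  0.0003911 ,
       -0.00055868]), 'joint_efforts': array([ 1.05165054e-03, -4.17701018e+01, -2.46404564e+01, -1.80082120e-04,
        5.80557593e-03,  1.05473569e-05]), 'ee_pos': array([ 0.1331959 , -0.55918408,  0.40392465]), 'tcp_rot': array([-3.13996016e+00, -2.01928098e-04,  2.33796071e-01]), 'wrist_force': array([-0.47136307,  0.62400093, -0.23823187]), 'wrist_torque': array([-0.05126573,  0.06168788, -0.00624882]), 'grasp_force': 0.0, 'grip_width': 0.08561474821272624}
scene {'fx': 596.4507170294878, 'fy': 596.4507170294878, 'cx': 319.3307490478049, 'cy': 242.8932529260126, 'k1': -0.06319189886987482, 'R': array([[ 0.64651471,  0.76290104,  0.00085471],
       [ 0.563179  , -0.47650543, -0.67510888],
       [-0.51463399,  0.43694918, -0.73771761]]), 't': array([-0.42114458, -0.12021846,  1.34119619])}
side {'fx': 493.3329877625328, 'fy': 493.3329877625328, 'cx': 313.4072657123551, 'cy': 233.8620087889133, 'k1': 0.021441145343099773, 'R': array([[-0.85168578, -0.52404741, -0.00237595],
       [-0.34885059,  0.57032624, -0.74366071],
       [ 0.39106854, -0.63253639, -0.668553  ]]), 't': array([0.51781853, 0.19303059, 0.66239645])}
```

View pics/a.png

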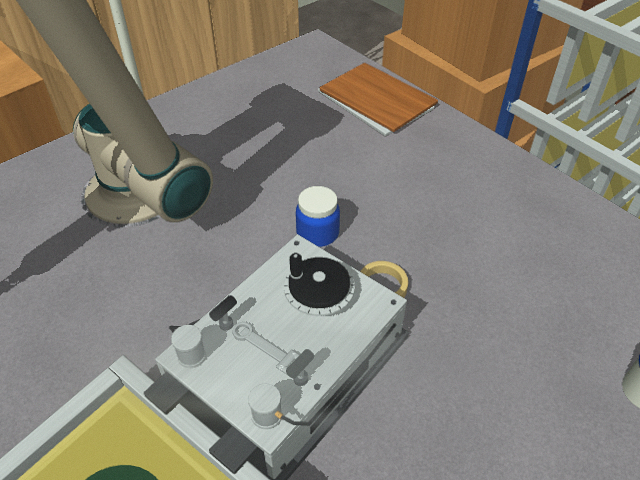

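View pics/b.png

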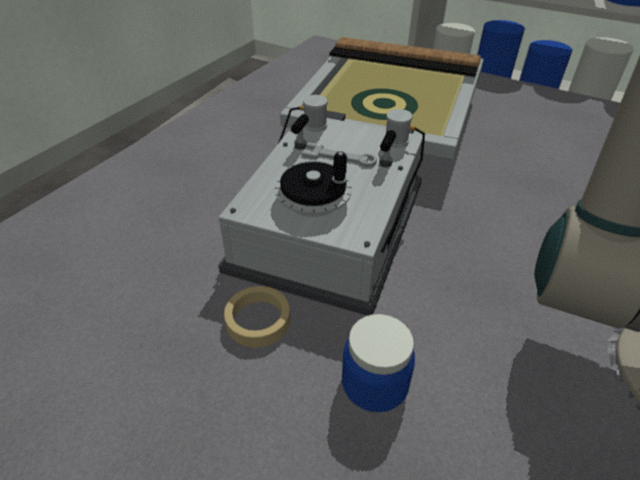

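The scene view shows the wheel hub at about (319,276) and the handle top at (295,256). In the side view they are at (313,175) and (340,155). The tub and tape lie beyond the wheel, and the wrench is on the screen side.

```bash
python3 - <<'E'
from h import *
a=cv2.imread('pics/a.png');b=cv2.imread('pics/b.png')
A=manip.get_calibration('scene');B=manip.get_calibration('side')
hub,e=tri(A,(319,276),B,(313.5,174.5));print('hub top',hub,e)
ht,e=tri(A,(295.5,256),B,(340.5,155));print('handle top',ht,e)
# disc ellipse check
for im,c,x0,y0,x1,y1 in((a,A,280,240,360,320),(b,B,270,140,360,215)):
    g=(im[y0:y1,x0:x1].max(2)<60).astype(np.uint8)
    n,l,s,ce=cv2.connectedComponentsWithStats(g)
    i=1+np.argmax(s[1:,4]);print(s[i],ce[i]+[x0,y0])
    for z in (hub[2]-.008,): print([on_z(c,x0+s[i,0]+k,y0+ s[i,1]+s[i,3]/2,z).round(4) for k in (0,s[i,2])])
for n,p in(('tub lid',((318,200),(381,341))),('tape',((387,272),(257,312)))): print(n,tri(A,p[0],B,p[1]))
cv2.imwrite('pics/c.png',np.hstack([cv2.resize(a[230:330,265:365],(400,400),interpolation=2),cv2.resize(b[130:230,265:365],(400,400),interpolation=2)]))
E
```

```text
hub top [0.56552515 0.0703254  0.16568716] 0.0024806635957429707
handle top [0.53199317 0.05048734 0.19984759] 0.001837597910432938
[   9   14   61   54 2408] [318.03862126 281.7263289 ]
[array([0.5383, 0.0315, 0.1577]), array([0.6019, 0.1066, 0.1577])]
[  10   13   67   53 2355] [314.82080679 182.29469214]
[array([0.6064, 0.0965, 0.1577]), array([0.5215, 0.0446, 0.1577])]
tub lid (array([0.36906391, 0.23418308, 0.09145978]), np.float64(0.0024303920334670195))
tape (array([0.55757866, 0.24309721, 0.03399787]), np.float64(0.008215319314839542))
```

View pics/c.png

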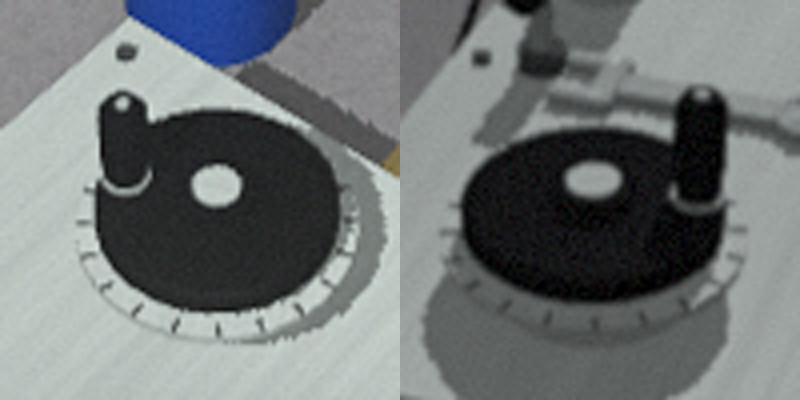

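The crop confirms the hub centre. The radius comes out at 39 mm, and the heights are about 0.158 for the wheel top and 0.200 for the handle top, as they should be. Next I move to behind the handle with the fingers shut and the tool x along the push direction.

>>> {"op": "servo_tool", "data": {
  "delta_pos": [
    [0.65, 0.9, 0.1],
    [0.65, 0.9, 0.1],
    [0.65, 0.9, 0.1],
    [0.65, 0.9, 0.1],
    [0.65, 0.9, 0.1],
    [0.65, 0.9, 0.1],
    [0.65, 0.9, 0.1],
    [0.65, 0.9, 0.1]
  ],
  "twist": [
    [0, 0, 0.037],
    [0, 0, 0.037],
    [0, 0, 0.037],
    [0, 0, 0.037],
    [0, 0, 0.037],
    [0, 0, 0.037],
    [0, 0, 0.037],
    [0, 0, 0.037]
  ],
  "fingers": 0
}}

```text
time_s: 0.9
ee_pos: [0.2381, -0.4133, 0.421]
tcp_rot: [3.141, -0.0, 0.704]
wrist_force: [-0.1, 0.3, 0.2]
grip_width: 0.0003
grasp_force: 0.0
```

>>> {"op": "servo_tool", "data": {
  "delta_pos": [
    [0.65, 0.9, 0],
    [0.65, 0.9, 0],
    [0.65, 0.9, 0],
    [0.65, 0.9, 0],
    [0.65, 0.9, 0],
    [0.65, 0.9, 0],
    [0.65, 0.9, 0],
    [0.65, 0.9, 0]
  ],
  "twist": [
    [0, 0, 0.037],
    [0, 0, 0.037],
    [0, 0, 0.037],
    [0, 0, 0.037],
    [0, 0, 0.037],
    [0, 0, 0.037],
    [0, 0, 0.037],
    [0, 0, 0.037]
  ]
}}

```text
time_s: 1.7
ee_pos: [0.3415, -0.2693, 0.4209]
tcp_rot: [3.141, 0.0, 1.169]
wrist_force: [0.7, 0.1, 0.1]
grip_width: -0.0002
grasp_force: 0.0
```

>>> {"op": "servo_tool", "data": {
  "delta_pos": [
    [0.65, 0.9, 0],
    [0.65, 0.9, 0],
    [0.65, 0.9, 0],
    [0.65, 0.9, 0],
    [0.65, 0.9, 0],
    [0.65, 0.9, 0],
    [0.65, 0.9, 0],
    [0.65, 0.9, 0]
  ],
  "twist": [
    [0, 0, 0.037],
    [0, 0, 0.037],
    [0, 0, 0.037],
    [0, 0, 0.037],
    [0, 0, 0.037],
    [0, 0, 0.037],
    [0, 0, 0.037],
    [0, 0, 0.037]
  ]
}}

```text
time_s: 2.5
ee_pos: [0.4451, -0.1253, 0.421]
tcp_rot: [3.141, 0.0, 1.634]
wrist_force: [-0.7, -1.1, 0.9]
grip_width: -0.0
grasp_force: 0.0
```

>>> {"op": "servo_tool", "data": {
  "delta_pos": [
    [0.65, 0.9, 0],
    [0.65, 0.9, 0],
    [0.65, 0.9, 0],
    [0.65, 0.9, 0],
    [0.65, 0.9, 0],
    [0.65, 0.9, 0],
    [0, 0, 0],
    [0, 0, 0]
  ],
  "twist": [
    [0, 0, 0.037],
    [0, 0, 0.037],
    [0, 0, 0.037],
    [0, 0, 0.037],
    [0, 0, 0.037],
    [0, 0, 0.037],
    [0, 0, 0.037],
    [0, 0, 0.037]
  ]
}}

```text
time_s: 3.3
ee_pos: [0.5228, -0.0175, 0.4208]
tcp_rot: [-3.142, -0.0, 2.1]
wrist_force: [0.0, -0.5, 0.8]
grip_width: 0.0003
grasp_force: 0.0
```

```bash
python3 - <<'E'
from h import *
s=manip.observe();c=manip.get_calibration('wrist')
w=manip.snapshot('wrist');cv2.imwrite('pics/w.png',w)
print(s['time_s'],s['ee_pos'],np.degrees(s['tcp_rot']),s['joint_pos'],s['wrist_force'])
for X in([.5655,.0703,.1657],[.532,.0505,.2017],[.532,.0505,.1577],s['ee_pos']-[0,0,.173]):print(proj(c,X))
E
```

```text
3.3 [ 0.52278852 -0.01754502  0.42076545] [-1.79997555e+02 -9.18672936e-03  1.20322073e+02] [-1.66650468e-01  1.88503180e-01  1.58385147e+00  9.76817466e-05
  1.36937353e+00 -6.95890032e-01] [ 0.00269651 -0.53183905  0.82388383]
[457.33302121 156.64106982]
[401.32129068 165.55410165]
[385.50068857 155.23416769]
[311.31818454 316.10919453]
```

View pics/w.png

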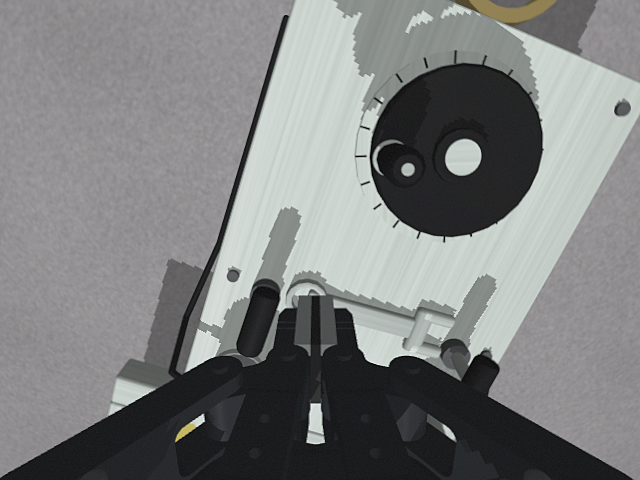

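The wrist view puts the hub at (463,157) and the handle top at (407,169), about 6 px from prediction. The fingertips are at (315,298). I'll combine these with the first estimate.

```bash
python3 - <<'E'
from h import *
c=manip.get_calibration('wrist');w=cv2.imread('pics/w.png')
H=on_z(c,463,157,.1657);P=on_z(c,407.5,169,.2017);print(H,P,P-H,np.hypot(*(P-H)[:2]),np.degrees(np.arctan2(*(P-H)[1::-1])))
z=.421-.173
print('tip corners',[on_z(c,u,297,z) for u in(297,334)], manip.observe()['ee_pos'])
E
```

```text
[0.56814849 0.07151627 0.1657    ] [0.53523314 0.05036472 0.2017    ] [-0.03291535 -0.02115154  0.036     ] 0.039125540166818136 -147.27503090179565
tip corners [array([ 0.51340612, -0.01323607,  0.248     ]), array([ 0.52605336, -0.00584136,  0.248     ])] [ 0.52260704 -0.0178196   0.42077964]
```

```bash
cat > plan.py <<'E'
from h import *
W=np.array([.567,.071]);T0=-148.3
def C(phi,gap=0,dep=.011):
    th=np.radians(T0-phi);u=np.array([np.cos(th),np.sin(th)]);t=np.array([np.sin(th),-np.cos(th)])
    return W+.039*u-(.010+dep+gap)*t
E
python3 - <<'E'
from plan import *
p=manip.observe()['ee_pos']
print('to start',(C(0,.012)-p[:2])/.02, (.345-p[2])/.02); print('approach to contact',(C(0)-C(0,.012))/.02/8)
for f in range(0,72,12): print(f,C(f),(C(f+12)-C(f))/.02/8)
E
```

```text
to start [1.4275947  2.01247182] -3.7889821301365476
approach to contact [-0.03941037  0.06381083]
0 [0.54485327 0.03263957] [-0.04682264  0.03401769]
12 [0.53736165 0.0380824 ] [-0.03872678  0.0430093 ]
24 [0.53116537 0.04496389] [-0.02893837  0.05012119]
36 [0.52653523 0.05298328] [-0.01788521  0.05504255]
48 [0.52367359 0.06179009] [-0.00605039  0.05755828]
60 [0.52270553 0.07099942] [0.00604887 0.05755844]
```

>>> {"op": "servo_tool", "data": {
  "delta_pos": [
    [0.48, 0.67, 0],
    [0.48, 0.67, 0],
    [0.47, 0.67, 0],
    [0, 0, -0.8],
    [0, 0, -0.8],
    [0, 0, -0.8],
    [0, 0, -0.8],
    [0, 0, -0.59]
  ],
  "twist": [
    [0, 0, 0.005],
    [0, 0, 0.005],
    [0, 0, 0.005],
    [0, 0, 0],
    [0, 0, 0],
    [0, 0, 0],
    [0, 0, 0],
    [0, 0, 0]
  ],
  "fingers": 0
}}

```text
time_s: 4.15
ee_pos: [0.5523, 0.0219, 0.3437]
tcp_rot: [-3.141, -0.001, 2.118]
wrist_force: [-0.9, -0.0, 0.5]
grip_width: -0.0001
grasp_force: 0.0
```

```bash
python3 - <<'E'
from h import *
s=manip.observe();c=manip.get_calibration('wrist')
w=manip.snapshot('wrist');a=manip.snapshot('scene');cv2.imwrite('pics/w2.png',np.hstack([cv2.resize(w[150:450,200:500],(400,400)),cv2.resize(a[215:315,245:345],(400,400),interpolation=2)]))
print(s['time_s'],s['ee_pos'],np.degrees(s['tcp_rot']),s['wrist_force'])
E
```

```text
4.15 [0.55227322 0.02190562 0.34371202] [-1.79970605e+02 -4.93109390e-02  1.21356333e+02] [-0.94211814 -0.00186607  0.5223381 ]
```

View pics/w2.png

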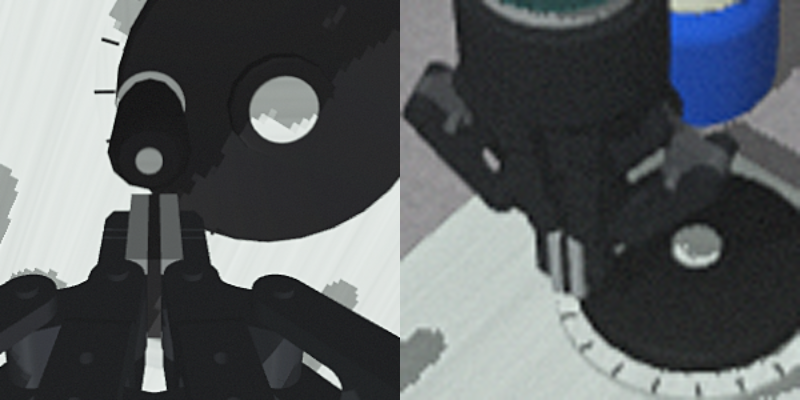

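The crops show the handle directly ahead of the shut fingertips and centred on them, with a visible gap. I approach slowly.

>>> {"op": "servo_tool", "data": {
  "delta_pos": [
    [-0.039, 0.064, 0],
    [-0.039, 0.064, 0],
    [-0.039, 0.064, 0],
    [-0.039, 0.064, 0],
    [-0.039, 0.064, 0],
    [-0.039, 0.064, 0],
    [-0.039, 0.064, 0],
    [-0.039, 0.064, 0]
  ],
  "twist": [
    [0, 0, 0],
    [0, 0, 0],
    [0, 0, 0],
    [0, 0, 0],
    [0, 0, 0],
    [0, 0, 0],
    [0, 0, 0],
    [0, 0, 0]
  ]
}}

```text
time_s: 5.05
ee_pos: [0.5455, 0.0312, 0.345]
tcp_rot: [3.142, 0.0, 2.117]
wrist_force: [-0.3, -0.0, -0.2]
grip_width: 0.0
grasp_force: 0.0
```

>>> {"op": "servo_tool", "data": {
  "delta_pos": [
    [-0.047, 0.034, 0],
    [-0.047, 0.034, 0],
    [0, 0, 0],
    [0, 0, 0],
    [0, 0, 0],
    [0, 0, 0],
    [0, 0, 0],
    [0, 0, 0]
  ],
  "twist": [
    [0, 0, -0.0167],
    [0, 0, -0.0167],
    [0, 0, 0],
    [0, 0, 0],
    [0, 0, 0],
    [0, 0, 0],
    [0, 0, 0],
    [0, 0, 0]
  ]
}}

```text
time_s: 5.85
ee_pos: [0.5438, 0.0323, 0.345]
tcp_rot: [3.141, 0.0, 2.065]
wrist_force: [0.5, -1.9, -0.8]
grip_width: -0.0
grasp_force: 1.2
```

Contact is made, at about 2 N. I push on along the arc at 12° per call.

>>> {"op": "servo_tool", "data": {
  "delta_pos": [
    [-0.045, 0.036, 0],
    [-0.045, 0.036, 0],
    [-0.044, 0.038, 0],
    [-0.043, 0.039, 0],
    [-0.042, 0.04, 0],
    [-0.041, 0.041, 0],
    [-0.04, 0.042, 0],
    [-0.039, 0.043, 0]
  ],
  "twist": [
    [0, 0, -0.0167],
    [0, 0, -0.0167],
    [0, 0, -0.0167],
    [0, 0, -0.0167],
    [0, 0, -0.0167],
    [0, 0, -0.0167],
    [0, 0, -0.0167],
    [0, 0, -0.0167]
  ]
}}

```text
time_s: 6.65
ee_pos: [0.5366, 0.0392, 0.3449]
tcp_rot: [-3.141, -0.001, 1.853]
wrist_force: [-0.2, -0.5, 0.0]
grip_width: -0.0001
grasp_force: 0.0
```

```bash
python3 - <<'E'
from h import *
s=manip.observe();c=manip.get_calibration('wrist')
w=manip.snapshot('wrist');cv2.imwrite('pics/w3.png',w[0:480,100:640])
print(s['time_s'],s['ee_pos'],np.degrees(s['tcp_rot']),s['wrist_force'])
E
```

```text
6.65 [0.53658453 0.0391834  0.3448774 ] [-1.79984020e+02 -5.14787858e-02  1.06157848e+02] [-0.18077205 -0.50358347  0.00177974]
```

View pics/w3.png

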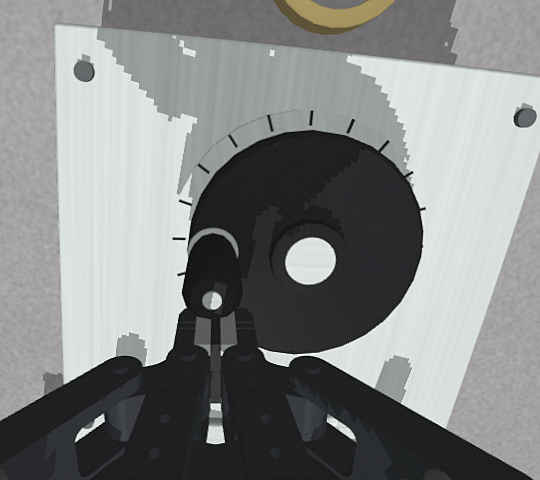

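The wrist view shows hub (410,261) and handle top (312,300) in full-image pixels. The fingertips are just behind the handle and there's no force, so the first click has probably happened. I check the angle.

```bash
cat >> plan.py <<'E'
def ang(hub,top):
    c=manip.get_calibration('wrist')
    d=on_z(c,*top,.2017)-on_z(c,*hub,.1657)
    a=np.degrees(np.arctan2(d[1],d[0])); print('W',on_z(c,*hub,.1657),'r',np.hypot(*d[:2]),'theta',a,'turned',(-147.8-a)%360)
E
python3 -c "
from plan import *
ang((410.5,261),(312,300))"
```

```text
W [0.56858858 0.07123302 0.1657    ] r 0.0393400080186638 theta -165.1717136816333 turned 17.37171368163328
```

One click is confirmed (17.4° turned). I continue.

>>> {"op": "servo_tool", "data": {
  "delta_pos": [
    [-0.037, 0.045, 0],
    [-0.036, 0.046, 0],
    [-0.035, 0.046, 0],
    [-0.034, 0.047, 0],
    [-0.033, 0.048, 0],
    [-0.031, 0.049, 0],
    [-0.03, 0.049, 0],
    [-0.029, 0.05, 0]
  ],
  "twist": [
    [0, 0, -0.0167],
    [0, 0, -0.0167],
    [0, 0, -0.0167],
    [0, 0, -0.0167],
    [0, 0, -0.0167],
    [0, 0, -0.0167],
    [0, 0, -0.0167],
    [0, 0, -0.0167]
  ]
}}

```text
time_s: 7.5
ee_pos: [0.5314, 0.0466, 0.3449]
tcp_rot: [-3.141, -0.001, 1.642]
wrist_force: [1.1, 0.6, -0.9]
grip_width: -0.0003
grasp_force: 0.0
```

>>> {"op": "servo_tool", "data": {
  "delta_pos": [
    [-0.028, 0.05, 0],
    [-0.026, 0.051, 0],
    [-0.025, 0.052, 0],
    [-0.023, 0.053, 0],
    [-0.022, 0.053, 0],
    [-0.021, 0.054, 0],
    [-0.019, 0.054, 0],
    [-0.018, 0.055, 0]
  ],
  "twist": [
    [0, 0, -0.0167],
    [0, 0, -0.0167],
    [0, 0, -0.0167],
    [0, 0, -0.0167],
    [0, 0, -0.0167],
    [0, 0, -0.0167],
    [0, 0, -0.0167],
    [0, 0, -0.0167]
  ]
}}

```text
time_s: 8.3
ee_pos: [0.5279, 0.0542, 0.345]
tcp_rot: [3.141, 0.002, 1.433]
wrist_force: [-0.5, -4.3, 0.8]
grip_width: -0.0002
grasp_force: 2.1
```

>>> {"op": "servo_tool", "data": {
  "delta_pos": [
    [-0.017, 0.055, 0],
    [-0.015, 0.056, 0],
    [-0.014, 0.056, 0],
    [-0.012, 0.057, 0],
    [-0.011, 0.057, 0],
    [-0.009, 0.057, 0],
    [-0.008, 0.057, 0],
    [-0.006, 0.058, 0]
  ],
  "twist": [
    [0, 0, -0.0167],
    [0, 0, -0.0167],
    [0, 0, -0.0167],
    [0, 0, -0.0167],
    [0, 0, -0.0167],
    [0, 0, -0.0167],
    [0, 0, -0.0167],
    [0, 0, -0.0167]
  ]
}}

```text
time_s: 9.1
ee_pos: [0.5261, 0.0641, 0.3449]
tcp_rot: [3.142, -0.0, 1.223]
wrist_force: [0.4, -0.5, -0.2]
grip_width: -0.0
grasp_force: 0.4
```

```bash
python3 - <<'E'
from h import *
s=manip.observe()
w=manip.snapshot('wrist');cv2.imwrite('pics/w4.png',w)
print(s['time_s'],s['ee_pos'],np.degrees(s['tcp_rot']),s['wrist_force'])
E
```

```text
9.1 [0.52612977 0.06409342 0.34491292] [ 1.79999492e+02 -1.44825524e-02  7.00856785e+01] [ 0.40377515 -0.4653686  -0.18379785]
```

View pics/w4.png

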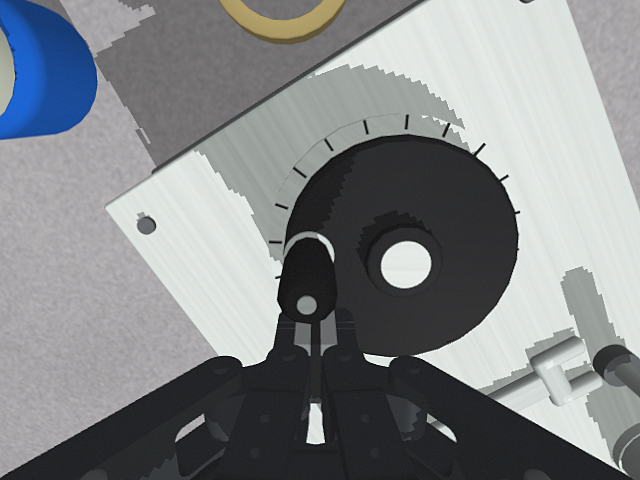

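The view shows hub (406,265) and handle top (307,305).

```bash
python3 -c "
from plan import *
ang((406,265),(307,305))
p=manip.observe()['ee_pos'][:2];W=np.array([.568,.071]);v=p-W;print(np.degrees(np.arctan2(v[1],v[0])),np.hypot(*v))
for a in range(0,20,4):
  t=-np.radians(a);R=np.array([[np.cos(t),-np.sin(t)],[np.sin(t),np.cos(t)]]);t2=-np.radians(4);R2=np.array([[np.cos(t2),-np.sin(t2)],[np.sin(t2),np.cos(t2)]]);print(a,(R2@R@v-R@v)/.02/4)
"
```

```text
W [0.56832214 0.07091533 0.1657    ] r 0.03921697786301274 theta 158.79383322803412 turned 53.4061667719659
-170.69666223498135 0.04248677992202087
0 [-0.00471232  0.03676844]
4 [-0.00213601  0.03700759]
8 [0.00045071 0.03706644]
12 [0.00303524 0.03694471]
16 [0.00560498 0.03664299]
```

Three clicks are done (53.4° of 54°). For the last one I go slower.

>>> {"op": "servo_tool", "data": {
  "delta_pos": [
    [-0.006, 0.047, 0],
    [-0.005, 0.047, 0],
    [-0.004, 0.047, 0],
    [-0.003, 0.047, 0],
    [-0.001, 0.047, 0],
    [0, 0.047, 0],
    [0.001, 0.047, 0],
    [0.002, 0.047, 0]
  ],
  "twist": [
    [0, 0, -0.0139],
    [0, 0, -0.0139],
    [0, 0, -0.0139],
    [0, 0, -0.0139],
    [0, 0, -0.0139],
    [0, 0, -0.0139],
    [0, 0, -0.0139],
    [0, 0, -0.0139]
  ]
}}

```text
time_s: 9.95
ee_pos: [0.5261, 0.0721, 0.3449]
tcp_rot: [-3.141, -0.003, 1.048]
wrist_force: [-0.1, -0.4, 0.1]
grip_width: 0.0003
grasp_force: 0.0
```

>>> {"op": "servo_tool", "data": {
  "delta_pos": [
    [0.003, 0.037, 0],
    [0.003, 0.037, 0],
    [0.004, 0.037, 0],
    [0, 0, 0],
    [0, 0, 0],
    [0, 0, 0],
    [0, 0, 0],
    [0, 0, 0]
  ],
  "twist": [
    [0, 0, -0.0111],
    [0, 0, -0.0111],
    [0, 0, -0.0111],
    [0, 0, 0],
    [0, 0, 0],
    [0, 0, 0],
    [0, 0, 0],
    [0, 0, 0]
  ]
}}

```text
time_s: 10.75
ee_pos: [0.526, 0.0735, 0.3449]
tcp_rot: [3.141, -0.0, 0.998]
wrist_force: [0.1, -0.4, -0.1]
grip_width: 0.0
grasp_force: 0.0
```

```bash
python3 - <<'E'
from h import *
s=manip.observe()
w=manip.snapshot('wrist');cv2.imwrite('pics/w5.png',w)
print(s['time_s'],s['ee_pos'],np.degrees(s['tcp_rot']),s['wrist_force'])
E
```

```text
10.75 [0.52601394 0.07352901 0.34493704] [ 1.79993822e+02 -2.57976813e-03  5.71933916e+01] [ 0.14339623 -0.42199632 -0.12917228]
```

View pics/w5.png

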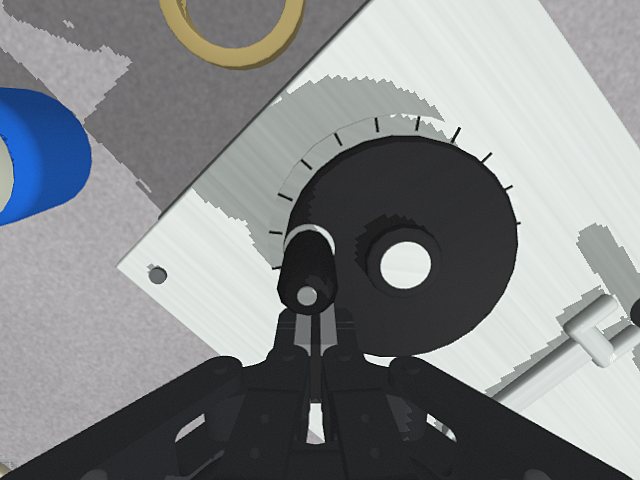

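The view shows hub (406,265) and handle top (307,296). There is no force, and a small gap shows ahead of the fingertips.

```bash
python3 -c "
from plan import *
ang((406,265),(307,296))"
```

```text
W [0.56847346 0.07099584 0.1657    ] r 0.03938165130834261 theta 141.3606874698194 turned 70.83931253018056
```

Four clicks (70.8° of 72°, the same bias as before). I back straight away from the handle, then lift.

>>> {"op": "servo_tool", "data": {
  "delta_pos": [
    [-0.1, -0.16, 0],
    [-0.15, -0.25, 0],
    [-0.15, -0.25, 0],
    [-0.15, -0.25, 0],
    [0, 0, 0.4],
    [0, 0, 0.8],
    [0, 0, 0.8],
    [0, 0, 0.8]
  ],
  "twist": [
    [0, 0, 0],
    [0, 0, 0],
    [0, 0, 0],
    [0, 0, 0],
    [0, 0, 0],
    [0, 0, 0],
    [0, 0, 0],
    [0, 0, 0]
  ]
}}

```text
time_s: 11.6
ee_pos: [0.515, 0.0553, 0.4021]
tcp_rot: [3.141, -0.001, 0.998]
wrist_force: [0.3, 0.1, 1.3]
grip_width: -0.0002
grasp_force: 0.0
```

>>> {"op": "servo_tool", "data": {
  "delta_pos": [
    [0, -0.5, 0.5],
    [0, -0.5, 0.5],
    [0, -0.5, 0.5],
    [0, -0.5, 0.3],
    [0, 0, 0],
    [0, 0, 0],
    [0, 0, 0],
    [0, 0, 0]
  ],
  "twist": [
    [0, 0, 0],
    [0, 0, 0],
    [0, 0, 0],
    [0, 0, 0],
    [0, 0, 0],
    [0, 0, 0],
    [0, 0, 0],
    [0, 0, 0]
  ]
}}

```text
time_s: 12.4
ee_pos: [0.5149, 0.0156, 0.4364]
tcp_rot: [-3.14, 0.0, 0.999]
wrist_force: [0.4, -0.1, -0.8]
grip_width: -0.0003
grasp_force: 0.0
```

```bash
python3 - <<'E'
from h import *
s=manip.observe()
cv2.imwrite('pics/w6.png',manip.snapshot('wrist'))
print(s['time_s'],s['ee_pos'],s['wrist_force'])
E
```

```text
12.4 [0.51489433 0.0156321  0.43635566] [ 0.36198331 -0.08752977 -0.80507976]
```

View pics/w6.png

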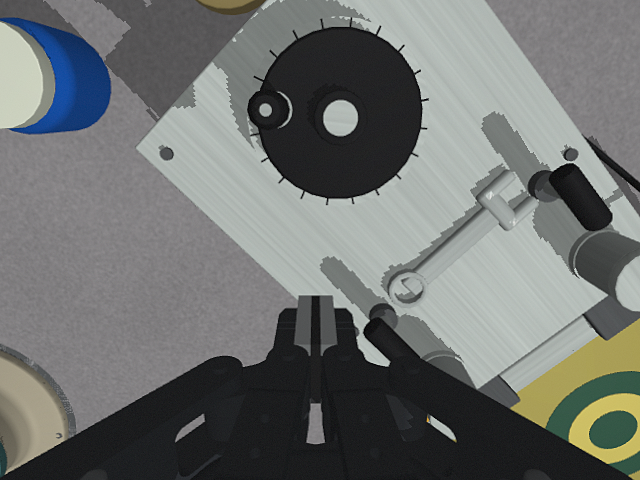

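The view shows hub (340,118) and handle top (265,110), with the robot clear of everything. I check the angle once more and hand in.

```bash
python3 -c "
from plan import *
ang((340,118),(265,110))
print(manip.job_done())"
```

```text
W [0.56825571 0.07145267 0.1657    ] r 0.03924799399152831 theta 140.6212556417112 turned 71.57874435828876
the job is handed in; nothing more can be done
None
```

The handwheel was pushed four clicks clockwise (71.6° measured, four stops are 72°) and rests in the fourth stop, with the robot clear and the job handed in.

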